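# Swap the table condiments back into their own fitted coasters

### The arm

A 7-joint arm with a two-finger parallel gripper is mounted at the origin on a cart in front of the work surface, level with it; the furniture and walls round the work are solid. World frame = base frame: x ahead of the robot, y to its left, z up, the work surface at z = 0. Lengths are in mm, angles in rad, forces in N, time in s.
With the tool pointing down it reaches from about 400 to 900 mm from the base axis. Payload 5.6 kg.
Tool frame: the origin (TCP) lies between the finger pads; the fingertips stand ctrl.tip_reach ahead of it and the grasp point (between the pads) is the TCP (ctrl.tip_reach is the distance from the TCP to the fingertips, in mm); z points along the fingers, y is the line along which they close (so a half turn about z gives the same grasp; the last joint's range is limited). The gripper opens to 92 mm and grips with 3 to 60 N. Pads are 20 mm wide; open, the fingers measure 128 mm over their backs; the gripper's body (75 mm by 189 mm) begins 69 mm behind the grasp point.
Start: joints at [1.272, 0.468, -0.012, 1.603, 0.006, 1.071, -0.056], TCP at [164.421, -628.867, 233.592] pointing down, gripper open.
Joint ranges: [-2.53, 2.53], [-0.31, 2.02], [-1.57, 1.55], [0.28, 2.44], [-1.29, 4.43], [0.15, 1.84], [-2.92, 2.92]. Speed limits (rad/s): [2.57, 2.57, 3.14, 3.14, 3.14, 3.14, 3.14].

### API

Orientations are given as [roll, pitch, yaw] about the fixed x, y, z axes, in that order (R = Rz(yaw) Ry(pitch) Rx(roll)).
In Python, from cell import ctrl gives the robot as it stands.
- The arm moves only by the tool send_rows, never from a script. Its argument "increments" is a list that holds one entry, the list of rows, each a list of 7 numbers: the finger opening in mm, from 0 to 91.9, then the shift along the tool's x, y, z in units of 50 mm (1.0 is 50 mm), then the turn, a rotation vector about the tool's x, y, z in units of 6 degrees (1.0 is 6 degrees). A call has 1 to 12 rows; each row shifts and turns the commanded pose from where the row before left it, along the tool's axes as they then stand; what a row does not reach is not made up. A row lasts 1/10 s, in which the tool goes at most 50 mm and 8.59 degrees, less where a joint would pass 70% of its speed; a pose out of reach is approached as far as the arm can. A call is refused whole if a number of a shift passes 1 or a number of a turn 1, either way. A call with a gripper value outside its range is refused whole. The fingers move at their own pace and stop on an object; the grip force is fixed at half the most. Time passes only in rows, so rows that do not move let the fingers close. It gives the time, the measured TCP pose, the force, the opening and the grip force at its end, in the units of the state.
- ctrl.observe(): the state, without advancing time (a new reading comes with each control period).
- ctrl.grab_frame(name): name is "side" or "top"; returns a dict with "img" (384x512x3 uint8, red, green, blue), "range_z" (384x512 float32, mm along the optical axis (not along the pixel's ray), 0 where there is no reading), "K" (3x3 intrinsics, pixels), "rvec" (rotation vector, rad) and "tvec" (3), from world to camera coordinates, as OpenCV has them. Camera axes: x right, y down, z forward; pixel columns grow to the right and rows downward; lengths in mm; the calibration is good to about 2 mm. A picture is of the moment at which its call begins.
- ctrl.job_done(): hands the job in; it is judged then, once.
The state is a dict: "time": time; "joint_pos": joint angles; "joint_vel": joint speeds; "tau": joint torques, N m; "ee_pos": TCP position; "orientation": TCP orientation; "force": force on the tool from outside, world axes, zero at the start; "moment": the same for the moment, N m; "grip_width": finger opening in mm; "grip_force": force on a finger pad.
Only numpy, scipy, OpenCV 4.12 (cv2) and the standard library are available. Lean on these libraries where they do the work, as an engineer would, in place of code of your own. Each camera call takes 0.05 s, during which the arm holds its last target. There are 200 camera calls.

### The job

The oil bottle, pepper mill, salt shaker and dropper bottle were put back on each other's coasters on the tray, so that the two big ones ride up on rims too small for them and the two small ones stand loose in seats too big. Swap them round, setting things aside on the open worktop where you must, until each one stands upright, fully down in the sunk seat made to its size: the square bottle in the square coaster, the mill in the largest round one, the shaker in the middle one, the dropper in the smallest. Set them down, do not drop them or knock any over, and leave the mug and the kitchen timer where they stand.

Things in the scene. Friction and masses are not known exactly. Their poses are not given: they have to be found in the camera images.
- oil_bottle: Clear glass bottle, green label, gold cap; square, 58 mm across flats (75 over corners), 268 mm tall, 0.3 kg. Origin: centre of its underside, z up. x, y square to its flats. Straight to 190 mm up, then its hard outline (wider than the neck looks) narrows evenly to 31 mm at 258. Pinch it there from above, firmly (it swings if held higher), fingertips at 213 mm (49 mm wide).
- pepper_mill: Dark wooden pepper mill, round, 170 mm tall, 0.18 kg; foot 52 mm across at the bottom, 58 mm at 11 mm up. Origin: centre of its underside, z up. Its head, rigid with the body, is widest (48 mm across) 137 mm up and tops out in a metal knob, 12 mm across, 158 to 170 mm up. Pinch the head from above, fingertips at about 120 mm.
- salt_shaker: Salt shaker, grey domed top on a clear glass body, round, 90 mm tall, 0.1 kg; foot 39 mm across, belly 43 mm at 27 mm up, top 34 mm across from 66 to 77 mm up. Origin: centre of its underside, z up. Pinch it from above, fingertips at about 48 mm. (A like shaker, mill and oil bottle by the wall, far left, are not part of the job.)
- dropper: Small brown glass dropper bottle with a black rubber bulb, round, 102 mm tall, 0.07 kg; body 32 mm across up to 56 mm, collar 24 mm across from 62 to 77 mm, bulb 13 mm across above it. Origin: centre of its underside, z up. Pinch the top of the body from above, fingertips at about 42 mm up.
- oil_coaster: The square coaster, 92 mm wide, with a square seat 67 mm wide and 12 mm deep for the square oil bottle. Beech, fixed on the tray, 17 mm high, floor of the seat 5 mm up. Origin: centre of its underside, z up, x across the row. The seat's sides lie along x and y: the bottle goes down only with its flats parallel to them, at any quarter turn.
- mill_coaster: The largest round coaster, 96 mm across, with a round seat 67 mm across and 12 mm deep for the pepper mill. Beech, fixed on the tray, 17 mm high, floor of the seat 5 mm up. Origin: centre of its underside, z up, x across the row. At the start the bottle and the mill stand on the rims of the two smaller round coasters, the shaker and the dropper down in the two larger seats.
- shaker_coaster: The middle round coaster, 84 mm across, with a round seat 46 mm across and 12 mm deep for the salt shaker. Beech, fixed on the tray, 17 mm high, floor of the seat 5 mm up. Origin: centre of its underside, z up, x across the row. All four stand in one row, in any order, 108 mm from centre to centre.
- dropper_coaster: The smallest round coaster, 72 mm across, seat 41 mm across and 12 mm deep for the dropper bottle. Beech, fixed on the tray, 17 mm high, floor of the seat 5 mm up. Origin: centre of its underside, z up, x across the row. The dark wooden tray is 458 mm long (506 over its end handles), 134 mm wide; its floor is 10 mm, its rim 16 mm high. The worktop (z = 0) past its ends is free.
- mug: Orange mug, 81 mm in diameter, 101 mm tall, behind the tray; a bystander. Origin: on its underside, midway over mug and handle; the handle points to its -y.
- kitchen_timer: Round kitchen timer, white over red, 65 mm across, 55 mm tall, behind the tray; a bystander. Origin: centre of its underside.

How it is judged:
By the outcome, as a careful person would: the job done as asked, in the order asked, and still so for the second after the job is handed in, with the robot touching nothing.
It also fails if it takes over 131 s, if anything falls off the work surface, if the arm or the gripper's body presses on something with over 40 N, if the wrist force passes 120 N, or if a joint passes its speed limit or range.

## Working session

There is one attempt and no reset: what is moved stays moved. The work goes in short steps, Python scripts to look and compute and a tool call to move; the robot and the scene stay as the last step left them, time stands still between calls to the robot, and variables do not carry over. Pictures are saved under pics/ and viewed, at most 14 in all, crops included, and the job is handed in when it is done.

Besides the shell and the picture viewer there is one more tool, called after ">>>" as name(argument=value, ...) on one line, values as JSON. send_rows: Moves the arm, as the interface text tells. Its arguments: {"type":"object","properties":{"increments":{"type":"array","items":{"type":"array","items":{"type":"array","items":{"type":"number"}}}}},"required":["increments"]}

```bash
mkdir -p pics; cat > h.py <<'E'
import numpy as np, cv2
from cell import ctrl
def grab(n):
    f=ctrl.grab_frame(n); f['R']=cv2.Rodrigues(np.array(f['rvec'],float))[0]; f['t']=np.array(f['tvec'],float).reshape(3); f['K']=np.array(f['K']); return f
def cloud(f):
    z=f['range_z']; v,u=np.indices(z.shape); K=f['K']
    p=np.stack([(u-K[0,2])/K[0,0]*z,(v-K[1,2])/K[1,1]*z,z],-1)
    w=(p-f['t'])@f['R']; w[z<=0]=np.nan; return w
def onplane(f,u,v,h):
    K=f['K']; d=f['R'].T@np.array([(u-K[0,2])/K[0,0],(v-K[1,2])/K[1,1],1]); c=-f['R'].T@f['t']
    return c+d*(h-c[2])/d[2]
def proj(f,P):
    q=f['R']@np.array(P,float)+f['t']; q=f['K']@q; return q[:2]/q[2]
def save(f,name,crop=None):
    im=f['img'][:,:,::-1]
    if crop: u0,v0,u1,v1=crop; im=im[v0:v1,u0:u1]
    s=min(800/im.shape[1],600/im.shape[0]); cv2.imwrite('pics/'+name,cv2.resize(im,None,fx=s,fy=s,interpolation=cv2.INTER_CUBIC))
E
python3 - <<'E'
from h import *
s=ctrl.observe(); print(s['ee_pos'],s['orientation'],s['grip_width'],ctrl.tip_reach)
for n in('top','side'):
    f=grab(n); save(f,n+'0.png'); print(n,f['K'][0,0],-f['R'].T@f['t'],f['R'][2]); np.save(n+'0.npy',cloud(f))
E
```

```text
[ 164.25676447 -628.33812     232.66523068] [-3.13987530e+00  1.17989343e-04  2.55735231e-01] 92.01315039238571 19.0
top 424.55008527242563 [ 369.68999445  -51.26020025 1171.06293997] [ 1.56910149e-01 -6.51566990e-04 -9.87612667e-01]
side 360.46341138339153 [883.23886419 669.48155634 419.52466474] [-0.37169268 -0.82585382 -0.42404011]
```

View pics/top0.png

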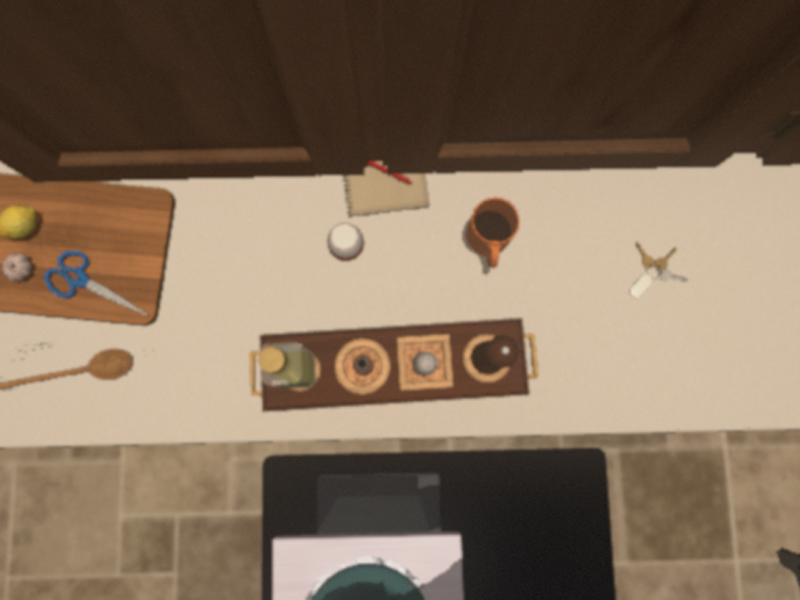

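View pics/side0.png

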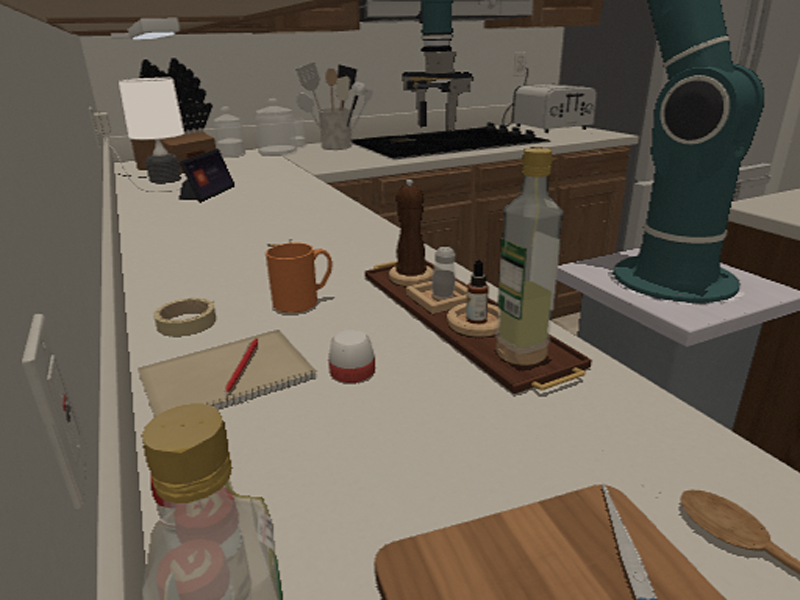

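Top view, displayed pixels: left to right the tray holds the bottle (290,365), the dropper in the largest round coaster (362,365), the shaker in the square coaster (425,362) and the mill (493,357). The mug is at (493,225) and the timer at (345,240). Next I measure the coasters and objects.

```bash
python3 - <<'E'
from h import *
f=grab('top'); im=f['img']; W=cloud(f)
save(f,'crop1.png',(155,195,355,275))
P=lambda pts,h:np.array([onplane(f,u,v,h)[:2] for u,v in pts])
# beech mask (bright orange) and dark tray
hsv=cv2.cvtColor(im,cv2.COLOR_RGB2HSV)
roi=np.zeros(im.shape[:2],bool); roi[200:268,155:350]=1
dark=((hsv[...,2]<110)&roi).astype(np.uint8)
c=max(cv2.findContours(dark,0,2)[0],key=cv2.contourArea); w=P(c[:,0].astype(float),16)
r=cv2.minAreaRect(w.astype(np.float32)); print('tray',r)
bz=((hsv[...,2]>140)&(hsv[...,1]>60)&roi).astype(np.uint8)
for c in cv2.findContours(bz,0,1)[0]:
    if cv2.contourArea(c)<60: continue
    w=P(c[:,0].astype(float),27).astype(np.float32)
    print('beech',cv2.boundingRect(c),cv2.minAreaRect(w),cv2.minEnclosingCircle(w))
# objects by depth, z>bands
for n,(u0,u1) in dict(bottle=(155,207),dropper=(210,252),shaker=(252,293),mill=(295,340)).items():
    q=W[200:262,u0:u1].reshape(-1,3); q=q[~np.isnan(q[:,0])]
    print(n,'zmax',q[:,2].max())
    for lo in range(30,300,20):
        b=q[(q[:,2]>lo)&(q[:,2]<lo+20)]
        if len(b)>3: print(lo,len(b),b.mean(0).round(),b.min(0).round(),b.max(0).round())
E
```

```text
tray ((437.88702392578125, -52.96818542480469), (128.48963928222656, 455.67938232421875), 2.3140323162078857)
beech (214, 217, 36, 36) ((435.6477966308594, 0.71026611328125), (93.28734588623047, 92.67973327636719), 43.7473258972168) ((435.49310302734375, 0.589903712272644), 47.9857063293457)
beech (296, 214, 30, 31) ((441.48101806640625, -206.8903350830078), (81.52548217773438, 65.9999771118164), 22.955881118774414) ((444.2500305175781, -213.5937042236328), 41.458866119384766)
beech (254, 214, 36, 36) ((440.1168212890625, -106.64306640625), (92.75963592529297, 92.4981918334961), 2.311133623123169) ((441.1023864746094, -107.21234130859375), 62.11220932006836)
beech (158, 214, 24, 50) ((428.5297546386719, 174.67117309570312), (63.57483673095703, 123.40579986572266), 72.1142349243164) ((427.7762451171875, 169.8833465576172), 65.95616149902344)
beech (325, 203, 21, 47) ((455.4669189453125, -286.9572448730469), (127.64566040039062, 37.50000762939453), 12.887412071228027) ((451.28497314453125, -268.6795654296875), 63.822933197021484)
bottle zmax 299.68166498449335
30 30 [423.  85.  43.] [4
[... 1243 characters left out ...]
[458. -88.  70.]
70 7 [434. -94.  77.] [ 419. -102.   71.] [449. -90.  90.]
90 144 [ 435. -106.  101.] [ 419. -123.   90.] [452. -90. 110.]
mill zmax 200.0876162399435
30 87 [ 440. -198.   37.] [ 409. -238.   30.] [ 479. -175.   49.]
50 22 [ 439. -201.   65.] [ 420. -233.   56.] [ 472. -190.   69.]
70 74 [ 440. -202.   80.] [ 420. -226.   70.] [ 470. -191.   90.]
90 39 [ 439. -202.   96.] [ 424. -218.   90.] [ 460. -194.  106.]
130 16 [ 438. -199.  148.] [ 421. -218.  143.] [ 458. -194.  150.]
150 29 [ 444. -208.  167.] [ 422. -242.  151.] [ 470. -194.  170.]
170 304 [ 444. -216.  180.] [ 422. -240.  170.] [ 469. -193.  188.]
190 21 [ 445. -218.  196.] [ 440. -222.  190.] [ 451. -213.  200.]
```

View pics/crop1.png

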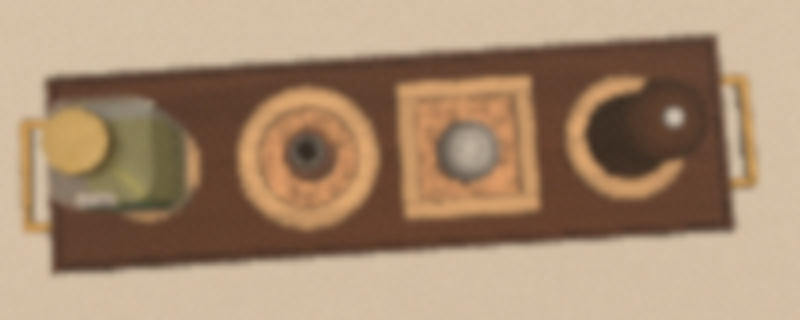

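Tray angle 2.3°. Coaster centres are at 108 mm pitch: A (431.4,108.9), B (435.7,1), C (440.1,-107) and D (444.4,-215). The coaster under the mill measures 83 mm across, so it is the shaker's, and the dropper's is under the bottle. I cross-check the objects in the side view and get the bottle's yaw and the bystanders.

```bash
python3 - <<'E'
from h import *
T=np.load('top0.npy'); S=np.load('side0.npy')
def q(W,x0,x1,y0,y1,z0,z1):
    p=W.reshape(-1,3); p=p[~np.isnan(p[:,0])]
    return p[(p[:,0]>x0)&(p[:,0]<x1)&(p[:,1]>y0)&(p[:,1]<y1)&(p[:,2]>z0)&(p[:,2]<z1)]
b=q(T,405,458,70,90,40,205); print('bottle right face',np.degrees(np.arctan(np.polyfit(b[:,0],b[:,1],1)[0])),b[:,1].mean(),len(b))
def circ(p):
    A=np.c_[2*p[:,:2],np.ones(len(p))]; s=np.linalg.lstsq(A,(p[:,:2]**2).sum(1),rcond=None)[0]; return s[:2].round(1),round(float(np.sqrt(s[2]+s[:2]@s[:2])),1)
# side view: bottle hull between z 60..200
b=q(S,380,490,60,160,60,200); h=cv2.convexHull(b[:,:2].astype(np.float32)); print('bottle side',len(b),np.percentile(b,2,0).round(1),np.percentile(b,98,0).round(1))
for nm,x,y,z0,z1 in [('shakertop',436,-106,81,92),('dropbody',436,-4,35,68),('collar',436,-4,77,92),('millhead',445,-217,155,180),('millfoot',445,-217,40,60),('cap',432,108,275,300)]:
    for n,W in(('T',T),('S',S)):
        p=q(W,x-35,x+35,y-35,y+35,z0,z1)
        if len(p)>6: print(nm,n,len(p),circ(p),p.min(0).round(),p.max(0).round())
for nm,(x0,x1,y0,y1) in dict(timer=(540,720,-20,100),mug=(540,720,-280,-130)).items():
    p=q(T,x0,x1,y0,y1,25,120); print(nm,p.min(0).round(),p.max(0).round())
# side bottle faces by fit: RANSAC-free: points at left (y max) and back (x max)
f=b[b[:,0]>455]; 
print('back face',len(f), np.degrees(np.arctan(np.polyfit(f[:,1],f[:,0],1)[0])))
f=b[b[:,1]>132]; print('left face',len(f),np.degrees(np.arctan(np.polyfit(f[:,0],f[:,1],1)[0])))
c=q(S,400,520,-180,-40,22,30); print('coaster C side',c.min(0),c.max(0))
E
```

```text
bottle right face -0.4916121099194665 78.84160386473032 184
bottle side 2315 [408.5  89.7  63. ] [463.8 140.1 197.4]
shakertop S 46 (array([ 436.8, -104.8]), 15.8) [ 426. -108.   81.] [454. -86.  92.]
dropbody T 11 (array([436.3,  -3.7]), 16.1) [420. -20.  40.] [437.   1.  68.]
dropbody S 176 (array([437.7,  -1.1]), 15.7) [426. -13.  35.] [455.  16.  68.]
collar T 35 (array([436.4,  -2.8]), 11.6) [422. -16.  77.] [448.  10.  92.]
collar S 64 (array([437. ,  -1.7]), 11.2) [427. -12.  77.] [450.  11.  92.]
millhead T 167 (array([ 445.5, -217.6]), 21.6) [ 422. -241.  156.] [ 470. -193.  180.]
millhead S 159 (array([ 447. , -214.4]), 21.0) [ 426. -224.  155.] [ 471. -189.  180.]
millfoot T 40 (array([ 445.8, -215.7]), 26.8) [ 419. -221.   40.] [ 470. -188.   58.]
millfoot S 125 (array([ 446.6, -213.6]), 25.1) [ 422. -229.   40.] [ 475. -184.   60.]
cap T 239 (array([431.7, 106.8]), 12.6) [415.  90. 276.] [450. 124. 300.]
cap S 253 (array([434.7, 111.6]), 14.4) [416.  93. 275.] [452. 128. 297.]
timer [628.  -4.  25.] [684.  57.  60.]
mug [ 596. -268.   26.] [ 709. -189.  108.]
back face 1120 -5.018169353155937
left face 1404 -0.9935590327938149
coaster C side [ 400.08811257 -179.6669713    22.01148146] [490.99993986 -40.19281498  29.66136069]
```

Views agree within 2–3 mm, everything stands upright, and the bottle is within a few degrees of the tray's angle. Timer spans x 628–684, y -4–57. Mug spans x 596–709, y -268 to -189.

Plan:
1. Set the dropper aside at about (560,-80).
2. Mill D→B.
3. Shaker C→D.
4. Bottle A→C.
5. Dropper →A.

With yaw at 92.3°, tool x runs along the row to the left and tool y points away from the robot.

>>> send_rows(increments=[[[91.9, 0, 0, 0, 0, 0, -1], [91.9, 0, 0, 0, 0, 0, -1], [91.9, 0, 0, 0, 0, 0, -1], [91.9, 0, 0, 0, 0, 0, -1], [91.9, 0, 0, 0, 0, 0, -1], [91.9, 0, 0, 0, 0, 0, -1], [91.9, 0, 0, 0, 0, 0, -1], [91.9, 0, 0, 0, 0, 0, -1], [91.9, 0, 0, 0, 0, 0, -1], [91.9, 0, 0, 0, 0, 0, -1], [91.9, 0, 0, 0, 0, 0, -1], [91.9, 0, 0, 0, 0, 0, -1]]])

```text
time: 1.35
ee_pos: [164.3, -628.7, 233.2]
orientation: [-3.141, -0.001, 1.517]
force: [-0.1, 0.4, -0.2]
grip_width: 91.8
grip_force: 0.0
```

>>> send_rows(increments=[[[91.9, 0, 0, 0, 0, 0, -0.94], [91.9, 0.3, 0.5, 0, 0, 0, 0], [91.9, 0.5, 0.7, 0, 0, 0, 0], [91.9, 0.6, 0.7, 0, 0, 0, 0], [91.9, 0.7, 0.7, 0, 0, 0, 0], [91.9, 0.8, 0.7, 0, 0, 0, 0], [91.9, 0.8, 0.7, 0, 0, 0, 0], [91.9, 0.8, 0.5, 0, 0, 0, 0], [91.9, 0.8, 0.5, 0, 0, 0, 0], [91.9, 0.8, 0.4, 0, 0, 0, 0], [91.9, 0.8, 0.3, 0, 0, 0, 0], [91.9, 0.8, 0.2, 0, 0, 0, 0]]])

```text
time: 2.55
ee_pos: [440.5, -235.3, 233.5]
orientation: [3.141, -0.0, 1.612]
force: [0.5, 0.2, -0.7]
grip_width: 92.0
grip_force: 0.0
```

>>> send_rows(increments=[[[91.9, 0.8, 0, 0, 0, 0, 0], [91.9, 0.8, 0, 0, 0, 0, 0], [91.9, 0.8, 0, 0, 0, 0, 0], [91.9, 0.8, 0, 0, 0, 0, 0], [91.9, 0.7, 0, 0, 0, 0, 0], [91.9, 0.4, 0, 0, 0, 0, 0], [91.9, 0.2, 0, 0, 0, 0, 0], [91.9, 0, 0, 0, 0, 0, 0], [91.9, 0, 0, 0, 0, 0, 0]]])

```text
time: 3.45
ee_pos: [430.9, -13.5, 233.4]
orientation: [-3.141, 0.0, 1.61]
force: [-0.1, -0.5, -0.5]
grip_width: 91.8
grip_force: 0.0
```

>>> send_rows(increments=[[[91.9, 0.12, 0.07, 0.2, 0, 0, 0], [91.9, 0.1, 0.06, 0.5, 0, 0, 0], [91.9, 0, 0, 0.6, 0, 0, 0], [91.9, 0, 0, 0.6, 0, 0, 0], [91.9, 0, 0, 0.5, 0, 0, 0], [91.9, 0, 0, 0.4, 0, 0, 0], [91.9, 0, 0, 0.25, 0, 0, 0], [91.9, 0, 0, 0.1, 0, 0, 0], [50, 0, 0, 0, 0, 0, 0], [50, 0, 0, 0, 0, 0, 0], [25, 0, 0, 0, 0, 0, 0], [25, 0, 0, 0, 0, 0, 0]]])

```text
time: 4.65
ee_pos: [437.4, -1.3, 76.8]
orientation: [3.14, 0.0, 1.611]
force: [-0.4, -0.8, 0.1]
grip_width: 62.2
grip_force: 0.0
```

>>> send_rows(increments=[[[0, 0, 0, 0, 0, 0, 0], [0, 0, 0, 0, 0, 0, 0], [0, 0, 0, 0, 0, 0, 0], [0, 0, 0, 0, 0, 0, 0], [0, 0, 0, 0, 0, 0, 0], [0, 0, 0, 0, 0, 0, 0], [0, 0, 0, 0, 0, 0, 0], [0, 0, 0, -0.05, 0, 0, 0], [0, 0, 0, -0.1, 0, 0, 0], [0, 0, 0, -0.2, 0, 0, 0], [0, 0, 0, -0.3, 0, 0, 0], [0, 0, 0, -0.3, 0, 0, 0]]])

```text
time: 5.85
ee_pos: [436.9, -1.1, 124.6]
orientation: [3.142, -0.0, 1.611]
force: [0.1, 0.2, -1.7]
grip_width: 31.4
grip_force: 30.0
```

>>> send_rows(increments=[[[0, 0, 0.1, 0, 0, 0, 0], [0, 0, 0.3, 0, 0, 0, 0], [0, -0.1, 0.5, 0, 0, 0, 0], [0, -0.2, 0.5, 0, 0, 0, 0], [0, -0.3, 0.5, 0, 0, 0, 0], [0, -0.4, 0.3, 0, 0, 0, 0], [0, -0.4, 0.15, 0.1, 0, 0, 0], [0, -0.2, 0.05, 0.2, 0, 0, 0], [0, -0.1, 0, 0.3, 0, 0, 0], [0, 0, 0, 0.3, 0, 0, 0], [0, 0, 0, 0.15, 0, 0, 0], [0, 0, 0, 0, 0, 0, 0]]])

```text
time: 7.05
ee_pos: [558.8, -80.0, 69.4]
orientation: [-3.138, -0.001, 1.613]
force: [0.3, -0.1, -0.6]
grip_width: 31.3
grip_force: 30.0
```

>>> send_rows(increments=[[[0, 0, 0, 0.08, 0, 0, 0], [0, 0, 0, 0.05, 0, 0, 0], [0, 0, 0, 0.02, 0, 0, 0], [0, 0, 0, 0, 0, 0, 0], [36, 0, 0, 0, 0, 0, 0], [45, 0, 0, 0, 0, 0, 0], [70, 0, 0, 0, 0, 0, 0], [91.9, 0, 0, 0, 0, 0, 0], [91.9, 0, 0, -0.2, 0, 0, 0], [91.9, 0, 0, -0.4, 0, 0, 0], [91.9, 0, 0, -0.6, 0, 0, 0], [91.9, 0, 0, -0.8, 0, 0, 0]]])

```text
time: 8.25
ee_pos: [559.1, -81.2, 164.0]
orientation: [-3.139, -0.001, 1.611]
force: [0.7, 0.2, 0.6]
grip_width: 90.0
grip_force: 0.0
```

>>> send_rows(increments=[[[91.9, 0, 0, -0.8, 0, 0, 0], [91.9, -0.2, -0.2, -0.5, 0, 0, 0], [91.9, -0.4, -0.4, -0.1, 0, 0, 0], [91.9, -0.6, -0.6, 0, 0, 0, 0], [91.9, -0.6, -0.6, 0, 0, 0, 0], [91.9, -0.5, -0.4, 0, 0, 0, 0], [91.9, -0.3, -0.17, 0, 0, 0, 0], [91.9, 0, 0, 0, 0, 0, 0], [91.9, 0, 0, 0, 0, 0, 0]]])

```text
time: 9.15
ee_pos: [447.4, -215.4, 234.2]
orientation: [3.141, 0.0, 1.611]
force: [0.6, 0.1, 0.3]
grip_width: 91.9
grip_force: 0.0
```

>>> send_rows(increments=[[[91.9, 0, -0.02, 0.3, 0, 0, 0], [91.9, 0, 0, 0.4, 0, 0, 0], [91.9, 0, 0, 0.4, 0, 0, 0], [91.9, 0, 0, 0.2, 0, 0, 0], [60, 0, 0, 0.06, 0, 0, 0], [60, 0, 0, 0, 0, 0, 0], [60, 0, 0, 0, 0, 0, 0], [60, 0, 0, 0, 0, 0, 0], [0, 0, 0, 0, 0, 0, 0], [0, 0, 0, 0, 0, 0, 0], [0, 0, 0, 0, 0, 0, 0], [0, 0, 0, 0, 0, 0, 0]]])

```text
time: 10.35
ee_pos: [446.1, -216.2, 166.0]
orientation: [3.141, 0.001, 1.611]
force: [-1.0, 0.1, 3.2]
grip_width: 46.8
grip_force: 30.0
```

>>> send_rows(increments=[[[0, 0, 0, 0, 0, 0, 0], [0, 0, 0, 0, 0, 0, 0], [0, 0, 0, 0, 0, 0, 0]]])

```text
time: 10.65
ee_pos: [446.1, -216.2, 165.9]
orientation: [3.141, 0.001, 1.611]
force: [-1.4, 0.2, 5.0]
grip_width: 47.0
grip_force: 30.0
```

>>> send_rows(increments=[[[0, 0, 0, -0.1, 0, 0, 0], [0, 0, 0, -0.2, 0, 0, 0], [0, 0, 0, -0.4, 0, 0, 0], [0, 0, 0, -0.5, 0, 0, 0], [0, 0, 0, -0.5, 0, 0, 0], [0, 0.1, 0, -0.4, 0, 0, 0], [0, 0.3, 0, -0.2, 0, 0, 0], [0, 0.5, 0, 0, 0, 0, 0], [0, 0.7, 0, 0, 0, 0, 0], [0, 0.7, 0, 0, 0, 0, 0], [0, 0.7, 0, 0, 0, 0, 0], [0, 0.6, -0.03, 0, 0, 0, 0]]])

```text
time: 11.85
ee_pos: [436.3, -33.3, 280.3]
orientation: [-3.141, -0.0, 1.613]
force: [0.2, 1.0, -1.8]
grip_width: 47.1
grip_force: 30.0
```

>>> send_rows(increments=[[[0, 0.4, 0, 0, 0, 0, 0], [0, 0.2, 0, 0, 0, 0, 0], [0, 0.13, 0, 0, 0, 0, 0], [0, 0, 0, 0, 0, 0, 0], [0, 0, 0, 0, 0, 0, 0]]])

```text
time: 12.35
ee_pos: [435.8, -0.6, 280.4]
orientation: [-3.141, 0.0, 1.61]
force: [0.2, -0.1, -1.6]
grip_width: 47.4
grip_force: 30.0
```

```bash
python3 - <<'E'
from h import *
s=ctrl.observe(); print(s['ee_pos'],s['force'])
f=grab('side'); save(f,'side1.png',(200,60,400,260)); W=cloud(f)
p=W.reshape(-1,3); m=p[(abs(p[:,0]-436)<45)&(abs(p[:,1])<45)&(p[:,2]>110)&(p[:,2]<280)]
for z in range(110,280,20):
    q=m[(m[:,2]>=z)&(m[:,2]<z+20)]
    if len(q)>9: print(z,len(q),q.min(0).round(),q.max(0).round())
E
```

```text
[435.79876294  -0.58080445 280.38269291] [ 0.20324554 -0.06356699 -1.58782558]
130 67 [421. -10. 142.] [465.  31. 150.]
150 208 [412. -11. 150.] [465.  32. 170.]
170 213 [419. -13. 170.] [463.  29. 190.]
190 200 [417. -14. 190.] [462.  26. 210.]
210 162 [419. -12. 210.] [457.  22. 230.]
230 163 [421.  -9. 230.] [459.  21. 250.]
250 226 [403. -12. 250.] [474.  24. 270.]
270 153 [400.  -7. 270.] [475.  24. 280.]
```

View pics/side1.png

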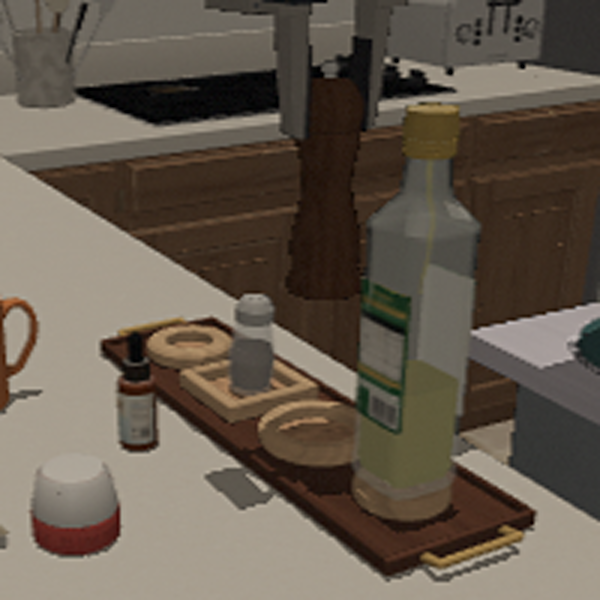

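Mill held upright over B; the dropper stands upright on the worktop and the other coasters are clear. Lowering it.

>>> send_rows(increments=[[[0, 0.02, 0, 0.2, 0, 0, 0], [0, 0, 0, 0.4, 0, 0, 0], [0, 0, 0, 0.5, 0, 0, 0], [0, 0, 0, 0.5, 0, 0, 0], [0, 0, 0, 0.3, 0, 0, 0], [0, 0, 0, 0.2, 0, 0, 0], [0, 0, 0, 0.15, 0, 0, 0], [0, 0, 0, 0.1, 0, 0, 0], [0, 0, 0, 0.06, 0, 0, 0], [0, 0, 0, 0.04, 0, 0, 0], [0, 0, 0, 0, 0, 0, 0]]])

```text
time: 13.5
ee_pos: [435.9, 1.2, 158.2]
orientation: [3.141, 0.0, 1.611]
force: [-0.4, -0.2, -2.4]
grip_width: 47.2
grip_force: 30.0
```

>>> send_rows(increments=[[[0, 0, 0, 0.03, 0, 0, 0], [0, 0, 0, 0.03, 0, 0, 0], [0, 0, 0, 0.02, 0, 0, 0], [0, 0, 0, 0, 0, 0, 0]]])

```text
time: 13.9
ee_pos: [435.8, 1.2, 154.1]
orientation: [3.142, 0.0, 1.611]
force: [0.3, 0.7, -2.4]
grip_width: 46.7
grip_force: 30.0
```

>>> send_rows(increments=[[[0, 0, 0, 0.02, 0, 0, 0], [0, 0, 0, 0.02, 0, 0, 0], [0, 0, 0, 0, 0, 0, 0]]])

```text
time: 14.2
ee_pos: [436.6, 1.0, 153.9]
orientation: [3.141, 0.002, 1.611]
force: [-3.6, -0.9, 19.5]
grip_width: 46.9
grip_force: 30.0
```

>>> send_rows(increments=[[[0, 0, 0, -0.03, 0, 0, 0], [50, 0, 0, 0, 0, 0, 0], [60, 0, 0, 0, 0, 0, 0], [75, 0, 0, 0, 0, 0, 0], [91.9, 0, 0, 0, 0, 0, 0], [91.9, 0, 0, 0, 0, 0, 0], [91.9, 0, 0, -0.2, 0, 0, 0], [91.9, 0, 0, -0.4, 0, 0, 0], [91.9, 0, 0, -0.5, 0, 0, 0], [91.9, 0, 0, -0.4, 0, 0, 0], [91.9, 0, 0, 0, 0, 0, 0]]])

```text
time: 15.3
ee_pos: [437.6, 1.4, 231.4]
orientation: [3.136, 0.001, 1.611]
force: [0.3, -0.8, 0.8]
grip_width: 91.9
grip_force: 0.0
```

```bash
python3 - <<'E'
from h import *
from h import ctrl
s=ctrl.observe(); print(s['ee_pos'])
f=grab('side'); W=cloud(f); p=W.reshape(-1,3)
for nm,x,y,zs in [('mill',436,1,[(25,45),(100,120),(140,165),(175,200)]),('shaker',436,-105,[(30,60),(80,95)]),('dropper',559,-81,[(10,50),(60,75)])]:
    for a,b in zs:
        q=p[(abs(p[:,0]-x)<38)&(abs(p[:,1]-y)<38)&(p[:,2]>a)&(p[:,2]<b)]
        if len(q)>8: print(nm,a,b,len(q),q.min(0).round(),q.max(0).round())
E
```

```text
[437.58714791   1.44192866 231.38502394]
mill 25 45 265 [399. -37.  25.] [474.  39.  45.]
mill 100 120 123 [421.  -6. 100.] [458.  22. 120.]
mill 140 165 224 [418. -13. 140.] [462.  27. 165.]
mill 175 200 23 [432.  -1. 176.] [442.   7. 186.]
shaker 30 60 165 [ 421. -114.   30.] [461. -83.  60.]
shaker 80 95 67 [ 425. -110.   80.] [454. -87.  95.]
dropper 10 50 189 [549. -86.  10.] [578. -63.  50.]
dropper 60 75 72 [547. -90.  60.] [576. -66.  75.]
```

>>> send_rows(increments=[[[91.9, -0.3, -0.1, 0, 0, 0, 0], [91.9, -0.6, 0, 0, 0, 0, 0], [91.9, -0.6, 0, 0, 0, 0, 0], [91.9, -0.44, 0, 0.1, 0, 0, 0], [91.9, -0.2, 0, 0.4, 0, 0, 0], [91.9, 0, 0, 0.6, 0, 0, 0], [91.9, 0, 0, 0.6, 0, 0, 0], [91.9, 0, 0, 0.5, 0, 0, 0], [91.9, 0, 0, 0.4, 0, 0, 0], [91.9, 0, 0, 0.2, 0, 0, 0], [91.9, 0, 0, 0, 0, 0, 0]]])

```text
time: 16.45
ee_pos: [433.8, -105.4, 87.1]
orientation: [-3.138, -0.002, 1.611]
force: [0.1, 0.4, 0.3]
grip_width: 91.7
grip_force: 0.0
```

>>> send_rows(increments=[[[91.9, 0, 0.05, 0.1, 0, 0, 0], [50, 0, 0, 0, 0, 0, 0], [50, 0, 0, 0, 0, 0, 0], [50, 0, 0, 0, 0, 0, 0], [50, 0, 0, 0, 0, 0, 0], [50, 0, 0, 0, 0, 0, 0], [0, 0, 0, 0, 0, 0, 0], [0, 0, 0, 0, 0, 0, 0], [0, 0, 0, 0, 0, 0, 0], [0, 0, 0, 0, 0, 0, 0], [0, 0, 0, 0, 0, 0, 0], [0, 0, 0, 0, 0, 0, 0]]])

```text
time: 17.65
ee_pos: [437.4, -105.8, 83.5]
orientation: [-3.141, 0.0, 1.611]
force: [-0.1, 0.4, -0.6]
grip_width: 34.6
grip_force: 29.7
```

>>> send_rows(increments=[[[0, 0, 0, -0.1, 0, 0, 0], [0, 0, 0, -0.3, 0, 0, 0], [0, 0, 0, -0.4, 0, 0, 0], [0, -0.2, 0, -0.2, 0, 0, 0], [0, -0.4, 0, 0, 0, 0, 0], [0, -0.5, 0.05, 0, 0, 0, 0], [0, -0.5, 0, 0, 0, 0, 0], [0, -0.35, 0, 0, 0, 0, 0], [0, -0.15, 0, 0, 0, 0, 0], [0, -0.08, 0, 0, 0, 0, 0], [0, 0, 0, 0, 0, 0, 0], [0, 0, 0, 0, 0, 0, 0]]])

```text
time: 18.85
ee_pos: [444.5, -213.5, 133.6]
orientation: [-3.142, -0.0, 1.612]
force: [0.3, 0.4, -0.7]
grip_width: 34.7
grip_force: 29.6
```

```bash
cat > circ.py <<'E'
from h import *
def circ(p):
    A=np.c_[2*p[:,:2],np.ones(len(p))]; s=np.linalg.lstsq(A,(p[:,:2]**2).sum(1),rcond=None)[0]; return s[:2].round(1),round(float(np.sqrt(s[2]+s[:2]@s[:2])),1)
def box(W,x,y,r,a,b):
    p=W.reshape(-1,3); return p[(abs(p[:,0]-x)<r)&(abs(p[:,1]-y)<r)&(p[:,2]>a)&(p[:,2]<b)]
E
python3 - <<'E'
from circ import *
print(ctrl.observe()['ee_pos'])
f=grab('side'); save(f,'side2.png',(220,120,340,220)); W=cloud(f)
for a,b in [(62,75),(75,90),(90,105)]:
    q=box(W,444,-215,25,a,b); print(a,len(q),circ(q),q.min(0).round(),q.max(0).round())
q=box(W,444,-215,46,24,31); print('rim',len(q),q.min(0).round(1),q.max(0).round(1))
q=box(W,436,1,52,24,31); print('rimB',len(q),q.min(0).round(1),q.max(0).round(1))
g=grab('top'); hsv=cv2.cvtColor(g['img'],cv2.COLOR_RGB2HSV); roi=np.zeros((384,512),bool); roi[200:262,292:332]=1
m=((hsv[...,2]>140)&(hsv[...,1]>60)&roi).astype(np.uint8)
c=max(cv2.findContours(m,0,1)[0],key=cv2.contourArea); w=np.array([onplane(g,*q,27)[:2] for q in c[:,0].astype(float)],np.float32); print(cv2.minAreaRect(w),cv2.minEnclosingCircle(w))
save(g,'top2.png',(240,190,360,280))
E
```

```text
[ 444.49128624 -213.54893081  133.61423763]
62 32 (array([ 446. , -213.8]), 18.3) [ 430. -217.   67.] [ 466. -193.   75.]
75 70 (array([ 446.8, -212.6]), 18.9) [ 430. -222.   75.] [ 468. -191.   90.]
90 76 (array([ 446.9, -212.6]), 19.5) [ 432. -221.   90.] [ 468. -191.  105.]
rim 197 [ 409.6 -250.    24.1] [ 486.8 -170.9   30.1]
rimB 250 [397.9 -40.2  24.1] [485.   48.6  30.9]
((508.65142822265625, -167.3561553955078), (1.910082459449768, 5.80525016784668), 43.453617095947266) ((508.65118408203125, -167.35638427734375), 3.0556986331939697)
```

View pics/side2.png

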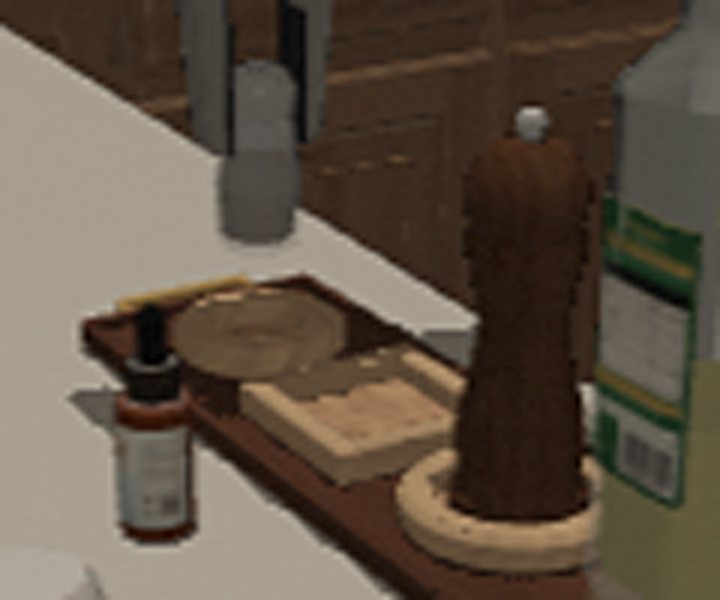

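Shaker upright over D and centred in the side view: belly (446.6,-213), rim centre about (445,-213). Mill seated upright.

>>> send_rows(increments=[[[0, 0, -0.02, 0.1, 0, 0, 0], [0, 0, 0, 0.2, 0, 0, 0], [0, 0, 0, 0.2, 0, 0, 0], [0, 0, 0, 0.15, 0, 0, 0], [0, 0, 0, 0.1, 0, 0, 0], [0, 0, 0, 0.06, 0, 0, 0], [0, 0, 0, 0.06, 0, 0, 0], [0, 0, 0, 0.05, 0, 0, 0], [0, 0, 0, 0, 0, 0, 0]]])

```text
time: 19.85
ee_pos: [443.4, -214.6, 87.4]
orientation: [-3.141, -0.0, 1.611]
force: [-0.3, 0.7, -1.2]
grip_width: 34.6
grip_force: 29.6
```

>>> send_rows(increments=[[[0, 0, 0, 0.03, 0, 0, 0], [0, 0, 0, 0.03, 0, 0, 0], [0, 0, 0, 0.02, 0, 0, 0], [0, 0, 0, 0, 0, 0, 0], [0, 0, 0, 0, 0, 0, 0]]])

```text
time: 20.35
ee_pos: [443.4, -214.7, 83.6]
orientation: [3.142, 0.0, 1.611]
force: [0.2, 0.6, -1.5]
grip_width: 34.9
grip_force: 29.6
```

>>> send_rows(increments=[[[0, 0, 0, 0.02, 0, 0, 0], [0, 0, 0, 0.01, 0, 0, 0], [0, 0, 0, 0, 0, 0, 0]]])

```text
time: 20.65
ee_pos: [443.7, -215.0, 83.3]
orientation: [-3.142, 0.002, 1.611]
force: [-3.2, 0.4, 11.1]
grip_width: 34.8
grip_force: 30.5
```

>>> send_rows(increments=[[[0, 0, 0, -0.02, 0, 0, 0], [40, 0, 0, 0, 0, 0, 0], [50, 0, 0, 0, 0, 0, 0], [65, 0, 0, 0, 0, 0, 0], [80, 0, 0, 0, 0, 0, 0], [91.9, 0, 0, -0.2, 0, 0, 0], [91.9, 0, 0, -0.5, 0, 0, 0], [91.9, 0, 0, -0.7, 0, 0, 0], [91.9, 0, 0, -0.8, 0, 0, 0], [91.9, 0, 0, -0.8, 0, 0, 0], [91.9, 0.2, 0, -0.8, 0, 0, 0], [91.9, 0.4, 0, -0.6, 0, 0, 0]]])

```text
time: 21.85
ee_pos: [442.6, -185.3, 306.1]
orientation: [3.139, 0.002, 1.609]
force: [1.1, -0.3, -0.6]
grip_width: 92.1
grip_force: 0.0
```

>>> send_rows(increments=[[[91.9, 0.6, 0, -0.4, 0, 0, 0], [91.9, 0.7, 0.04, -0.3, 0, 0, 0], [91.9, 0.8, 0, 0, 0, 0, 0], [91.9, 0.8, 0, 0, 0, 0, 0], [91.9, 0.8, 0, 0, 0, 0, 0], [91.9, 0.8, 0, 0, 0, 0, 0], [91.9, 0.6, 0, 0, 0, 0, 0], [91.9, 0.4, 0, 0, 0, 0, 0], [91.9, 0.27, 0, 0, 0, 0, 0], [91.9, 0.1, 0, 0, 0, 0, 0], [91.9, 0, 0, 0, 0, 0, 0]]])

```text
time: 22.95
ee_pos: [432.3, 109.2, 338.3]
orientation: [3.141, 0.0, 1.612]
force: [0.5, 0.1, -0.5]
grip_width: 91.7
grip_force: 0.0
```

```bash
python3 - <<'E'
from circ import *
print(ctrl.observe()['ee_pos'])
W=cloud(grab('side'))
for a,b in [(40,60),(82,97),(97,112)]:
    q=box(W,444,-215,25,a,b); 
    if len(q)>5: print('shaker',a,len(q),circ(q),q.min(0).round(),q.max(0).round())
E
```

```text
[432.26912505 109.15950938 338.34866115]
shaker 40 99 (array([ 444.9, -213.8]), 19.4) [ 426. -221.   40.] [ 466. -191.   60.]
shaker 82 59 (array([ 443.7, -212.5]), 15.0) [ 430. -217.   82.] [ 461. -194.   97.]
shaker 97 41 (array([ 444.6, -210.8]), 10.1) [ 431. -225.   97.] [ 457. -199.  106.]
```

Shaker seated, top at 105. Now the bottle.

>>> send_rows(increments=[[[91.9, 0, 0, 0.2, 0, 0, 0], [91.9, 0, 0, 0.4, 0, 0, 0], [91.9, 0, 0, 0.4, 0, 0, 0], [91.9, 0, 0, 0.35, 0, 0, 0], [91.9, 0, 0, 0.2, 0, 0, 0], [60, 0, 0, 0.04, 0, 0, 0], [60, 0, 0, 0, 0, 0, 0], [60, 0, 0, 0, 0, 0, 0], [60, 0, 0, 0, 0, 0, 0], [0, 0, 0, 0, 0, 0, 0], [0, 0, 0, 0, 0, 0, 0], [0, 0, 0, 0, 0, 0, 0]]])

```text
time: 24.2
ee_pos: [432.6, 108.7, 258.9]
orientation: [3.141, 0.0, 1.611]
force: [0.0, 0.0, 2.9]
grip_width: 47.5
grip_force: 29.7
```

>>> send_rows(increments=[[[0, 0, 0, 0, 0, 0, 0], [0, 0, 0, 0, 0, 0, 0], [0, 0, 0, 0, 0, 0, 0]]])

```text
time: 24.5
ee_pos: [432.6, 108.8, 258.8]
orientation: [3.141, 0.0, 1.611]
force: [-1.6, 0.3, 5.0]
grip_width: 48.2
grip_force: 29.9
```

>>> send_rows(increments=[[[0, 0, 0, -0.05, 0, 0, 0], [0, 0, 0, -0.1, 0, 0, 0], [0, 0, 0, -0.15, 0, 0, 0], [0, 0, 0, -0.2, 0, 0, 0], [0, 0, 0, -0.15, 0, 0, 0], [0, 0, 0, -0.05, 0, 0, 0], [0, 0, 0, 0, 0, 0, 0]]])

```text
time: 25.2
ee_pos: [432.7, 108.7, 294.1]
orientation: [3.14, 0.0, 1.611]
force: [-0.4, -0.2, -3.4]
grip_width: 47.8
grip_force: 29.1
```

```bash
python3 - <<'E'
from circ import *
print(ctrl.observe()['ee_pos'])
f=grab('side'); save(f,'side3.png',(220,60,400,240)); W=cloud(f)
for a in range(60,230,30):
    q=box(W,432,109,45,a,a+30); print(a,len(q),np.percentile(q,2,0).round(),np.percentile(q,98,0).round())
E
```

```text
[432.73935959 108.68091652 294.08862652]
60 363 [410.  90.  65.] [464. 140.  90.]
90 454 [411.  92.  91.] [464. 140. 120.]
120 506 [409.  88. 121.] [465. 140. 150.]
150 526 [408.  90. 151.] [465. 140. 179.]
180 548 [410.  91. 181.] [465. 140. 209.]
210 585 [410.  89. 211.] [465. 140. 239.]
```

View pics/side3.png

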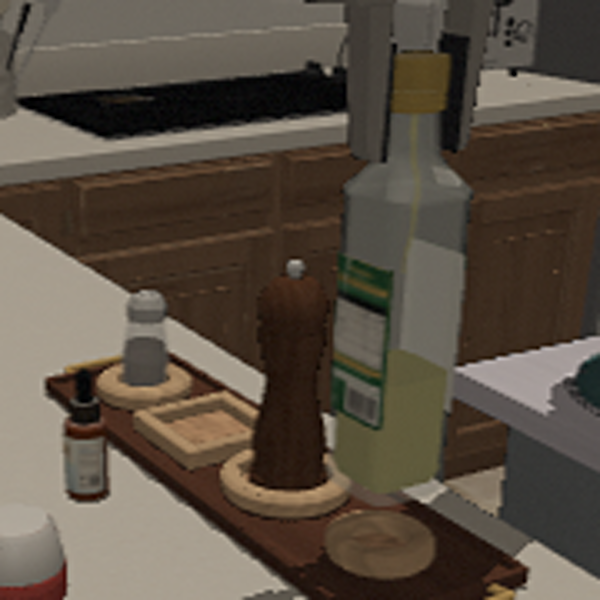

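Bottle hangs plumb: face edges have constant x and y over height. Raising it over the mill and moving it to C.

>>> send_rows(increments=[[[0, 0, 0, -0.1, 0, 0, 0], [0, 0, 0, -0.2, 0, 0, 0], [0, 0, 0, -0.3, 0, 0, 0], [0, 0, 0, -0.4, 0, 0, 0], [0, 0, 0, -0.5, 0, 0, 0], [0, 0, 0, -0.5, 0, 0, 0], [0, 0, 0, -0.4, 0, 0, 0], [0, 0, 0, -0.3, 0, 0, 0], [0, 0, 0, -0.2, 0, 0, 0], [0, 0, 0, -0.1, 0, 0, 0], [0, 0, 0, 0, 0, 0, 0]]])

```text
time: 26.35
ee_pos: [432.6, 108.8, 443.9]
orientation: [3.141, 0.0, 1.611]
force: [-0.4, 0.6, -2.8]
grip_width: 48.0
grip_force: 29.1
```

>>> send_rows(increments=[[[0, -0.05, 0, 0, 0, 0, 0], [0, -0.1, 0, 0, 0, 0, 0], [0, -0.2, 0, 0, 0, 0, 0], [0, -0.3, 0, 0, 0, 0, 0], [0, -0.4, 0, 0, 0, 0, 0], [0, -0.45, 0, 0, 0, 0, 0], [0, -0.5, 0, 0, 0, 0, 0], [0, -0.5, 0, 0, 0, 0, 0], [0, -0.45, -0.03, 0, 0, 0, 0], [0, -0.4, 0, 0, 0, 0, 0], [0, -0.35, 0, 0, 0, 0, 0], [0, -0.25, 0, 0, 0, 0, 0]]])

```text
time: 27.55
ee_pos: [438.5, -90.9, 443.1]
orientation: [-3.141, -0.0, 1.609]
force: [-0.9, -1.0, -3.1]
grip_width: 48.0
grip_force: 29.1
```

>>> send_rows(increments=[[[0, -0.2, 0, 0, 0, 0, 0], [0, -0.1, 0, 0, 0, 0, 0], [0, -0.06, 0, 0, 0, 0, 0], [0, 0, 0, 0.1, 0, 0, 0], [0, 0, 0, 0.2, 0, 0, 0], [0, 0, 0, 0.3, 0, 0, 0], [0, 0, 0, 0.4, 0, 0, 0], [0, 0, 0, 0.5, 0, 0, 0], [0, 0, 0, 0.5, 0, 0, 0], [0, 0, 0, 0.4, 0, 0, 0], [0, 0, 0, 0.2, 0, 0, 0], [0, 0, 0, 0.1, 0, 0, 0]]])

```text
time: 28.75
ee_pos: [439.1, -106.2, 307.5]
orientation: [-3.14, -0.001, 1.612]
force: [0.2, 0.3, -2.5]
grip_width: 47.7
grip_force: 29.1
```

```bash
python3 - <<'E'
from circ import *
print(ctrl.observe()['ee_pos'])
f=grab('side'); save(f,'side4.png',(230,110,370,240)); W=cloud(f)
for a in range(80,230,30):
    q=box(W,440,-107,45,a,a+30); print(a,len(q),np.percentile(q,2,0).round(1),np.percentile(q,98,0).round(1))
q=box(W,440,-107,52,24,31); print('rim',len(q),np.percentile(q,2,0).round(1),np.percentile(q,98,0).round(1))
E
```

```text
[ 439.13269553 -106.16859829  307.50680176]
80 298 [ 415.8 -120.6   81. ] [470.  -74.  109.7]
110 303 [ 417.3 -121.2  110.6] [470.4 -74.2 139.2]
140 339 [ 415.  -126.3  140.6] [470.7 -73.7 169.7]
170 355 [ 412.1 -125.7  170.8] [470.8 -74.3 199.3]
200 367 [ 414.  -125.   200.8] [470.9 -74.  229.5]
rim 248 [ 399.8 -149.    24.2] [488.6 -58.9  29.6]
```

View pics/side4.png

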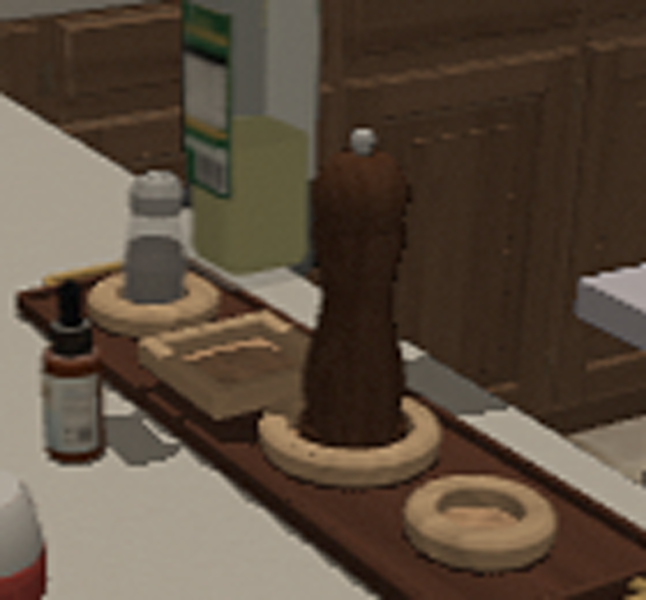

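>>> send_rows(increments=[[[0, -0.02, 0.02, 0.1, 0, 0, 0], [0, 0, 0, 0.2, 0, 0, 0], [0, 0, 0, 0.2, 0, 0, 0], [0, 0, 0, 0.2, 0, 0, 0], [0, 0, 0, 0.1, 0, 0, 0], [0, 0, 0, 0.06, 0, 0, 0], [0, 0, 0, 0.06, 0, 0, 0], [0, 0, 0, 0.06, 0, 0, 0], [0, 0, 0, 0.06, 0, 0, 0], [0, 0, 0, 0.05, 0, 0, 0], [0, 0, 0, 0, 0, 0, 0]]])

```text
time: 29.9
ee_pos: [440.5, -107.6, 253.8]
orientation: [-3.141, -0.0, 1.611]
force: [0.0, 0.1, -4.2]
grip_width: 47.8
grip_force: 29.1
```

>>> send_rows(increments=[[[0, 0, 0, 0.04, 0, 0, 0], [0, 0, 0, 0.04, 0, 0, 0], [0, 0, 0, 0.03, 0, 0, 0], [0, 0, 0, 0.02, 0, 0, 0], [0, 0, 0, 0, 0, 0, 0], [0, 0, 0, 0, 0, 0, 0]]])

```text
time: 30.5
ee_pos: [440.7, -107.6, 247.6]
orientation: [-3.142, 0.0, 1.611]
force: [0.2, -0.2, -3.1]
grip_width: 48.0
grip_force: 29.1
```

>>> send_rows(increments=[[[0, 0, 0, 0.02, 0, 0, 0], [0, 0, 0, 0.01, 0, 0, 0], [0, 0, 0, 0, 0, 0, 0]]])

```text
time: 30.8
ee_pos: [441.1, -107.8, 246.9]
orientation: [3.141, 0.001, 1.611]
force: [-1.8, 0.2, 4.9]
grip_width: 47.7
grip_force: 29.9
```

Bottle down in the square seat. Releasing and lifting clear.

>>> send_rows(increments=[[[0, 0, 0, -0.01, 0, 0, 0], [50, 0, 0, 0, 0, 0, 0], [55, 0, 0, 0, 0, 0, 0], [65, 0, 0, 0, 0, 0, 0], [80, 0, 0, 0, 0, 0, 0], [91.9, 0, 0, 0, 0, 0, 0], [91.9, 0, 0, -0.2, 0, 0, 0], [91.9, 0, 0, -0.4, 0, 0, 0], [91.9, 0, 0, -0.5, 0, 0, 0], [91.9, 0, 0, -0.5, 0, 0, 0], [91.9, 0, 0, -0.2, 0, 0, 0], [91.9, 0, 0, 0, 0, 0, 0]]])

```text
time: 32.0
ee_pos: [441.4, -107.8, 338.0]
orientation: [3.139, 0.002, 1.611]
force: [0.6, -0.0, -0.1]
grip_width: 92.0
grip_force: 0.0
```

```bash
python3 - <<'E'
from circ import *
print(ctrl.observe()['ee_pos'])
f=grab('side'); W=cloud(f); p=W.reshape(-1,3)
q=box(W,440,-107,20,250,300); print('cap',np.percentile(q,98,0).round(1))
for a in(60,150): q=box(W,440,-107,45,a,a+40); print(a,np.percentile(q,98,0).round(1))
q=box(W,559,-81,25,15,50); print('drop S',circ(q)); q=box(W,559,-81,25,63,75); print('collar S',circ(q))
q=box(W,431,109,40,24,31); print('A rim S',np.percentile(q,[1,99],0).round(1))
g=grab('top'); T=cloud(g); q=box(T,559,-81,25,45,100); print('drop T',len(q),q.mean(0),circ(q))
hsv=cv2.cvtColor(g['img'],cv2.COLOR_RGB2HSV); roi=np.zeros((384,512),bool); roi[205:262,170:207]=1
m=((hsv[...,2]>140)&(hsv[...,1]>60)&roi).astype(np.uint8)
c=max(cv2.findContours(m,0,1)[0],key=cv2.contourArea); w=np.array([onplane(g,*q,27)[:2] for q in c[:,0].astype(float)],np.float32); print('A top',cv2.minAreaRect(w),cv2.minEnclosingCircle(w))
save(g,'top3.png',(150,120,350,270))
E
```

```text
[ 441.37228741 -107.77085482  337.96721902]
cap [458.6 -88.6 284.4]
60 [472.4 -75.6  99.2]
150 [472.1 -75.9 188.8]
drop S (array([561.4, -80.8]), 15.3)
collar S (array([561.3, -81.4]), 10.6)
A rim S [[401.5  78.9  24.2]
 [466.8 143.5  29.3]]
drop T 0 [nan nan nan] (array([0., 0.]), 0.0)
A top ((430.0389709472656, 109.48265075683594), (69.83698272705078, 69.64712524414062), 89.6904525756836) ((431.16973876953125, 108.48805236816406), 36.200374603271484)<stdin>:8: RuntimeWarning: Mean of empty slice.
  ret = um.true_divide(
```

View pics/top3.png

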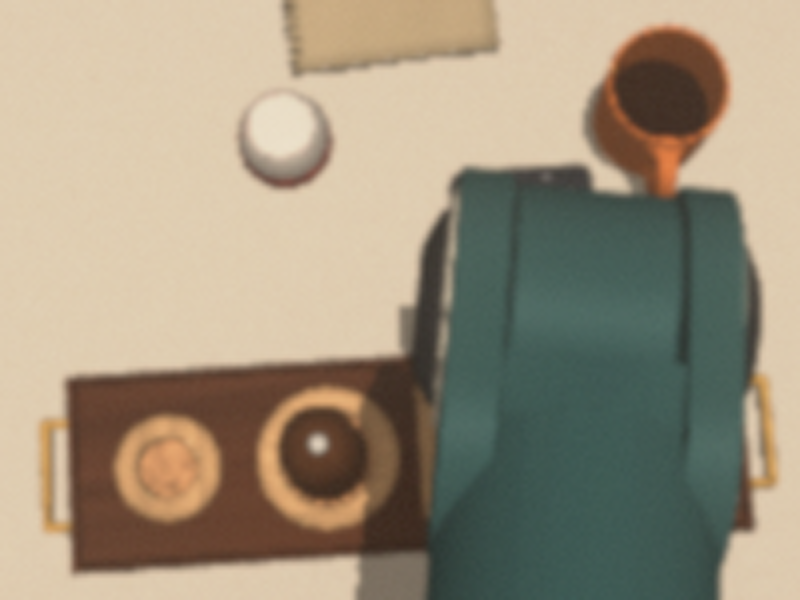

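```bash
python3 - <<'E'
from circ import *
s=ctrl.observe(); print(np.round(s['joint_pos'],3))
T=cloud(grab('top')); p=T.reshape(-1,3)
for x in range(60,600,30):
    q=p[(abs(p[:,0]-x)<15)&(abs(p[:,1]+107*x/441)<100)&(p[:,2]>380)]
    if len(q): print(x,len(q),np.percentile(q[:,2],[5,50,95]).round(),'y',q[:,1].min().round(),q[:,1].max().round())
E
```

```text
[ 0.868  0.084 -0.73   1.894  0.061  1.186  0.157]
240 72 [731. 743. 754.] y -127.0 -44.0
270 2912 [735. 756. 765.] y -128.0 -45.0
300 2696 [723. 744. 753.] y -132.0 -49.0
330 2414 [709. 732. 741.] y -137.0 -52.0
360 2178 [695. 719. 729.] y -143.0 -56.0
390 2103 [697. 706. 716.] y -146.0 -58.0
420 2091 [670. 699. 704.] y -159.0 -55.0
450 2039 [672. 687. 694.] y -160.0 -56.0
480 700 [661. 675. 684.] y -153.0 -60.0
510 2 [448. 448. 448.] y -75.0 -75.0
540 106 [447. 448. 450.] y -136.0 -75.0
```

Forearm underside sits about 250 mm above the TCP, so it clears the 283 mm bottle. The gripper body would not, so I turn the hand a quarter to close along y for regrasping the dropper.

>>> send_rows(increments=[[[91.9, 0, 0.3, 0, 0, 0, 0], [91.9, 0.1, 0.5, 0, 0, 0, 0], [91.9, 0.1, 0.6, 0, 0, 0, 0], [91.9, 0.1, 0.5, 0, 0, 0, 0], [91.9, 0.12, 0.3, 0, 0, 0, 0], [91.9, 0, 0.2, 0, 0, 0, 0.5], [91.9, 0, 0, 0, 0, 0, 1], [91.9, 0, 0, 0, 0, 0, 1], [91.9, 0, 0, 0, 0, 0, 1], [91.9, 0, 0, 0, 0, 0, 1], [91.9, 0, 0, 0, 0, 0, 1], [91.9, 0, 0, 0, 0, 0, 1]]])

```text
time: 33.35
ee_pos: [559.1, -81.8, 334.8]
orientation: [-3.139, 0.001, 0.926]
force: [-0.9, 0.3, -0.3]
grip_width: 92.0
grip_force: 0.0
```

>>> send_rows(increments=[[[91.9, 0, 0, 0, 0, 0, 1], [91.9, 0, 0, 0, 0, 0, 1], [91.9, 0, 0, 0, 0, 0, 1], [91.9, 0, 0, 0, 0, 0, 1], [91.9, 0, 0, 0, 0, 0, 1], [91.9, 0, 0, 0, 0, 0, 1], [91.9, 0, 0, 0, 0, 0, 1], [91.9, 0, 0, 0, 0, 0, 1], [91.9, 0, 0, 0, 0, 0, 0.5], [91.9, 0, 0, 0, 0, 0, 0], [91.9, 0, 0, 0, 0, 0, 0]]])

```text
time: 34.45
ee_pos: [559.4, -81.7, 335.5]
orientation: [-3.141, 0.002, 0.042]
force: [0.7, -0.3, -0.5]
grip_width: 91.9
grip_force: 0.0
```

>>> send_rows(increments=[[[91.9, 0.01, 0, 0.3, 0, 0, 0], [91.9, 0, 0, 0.6, 0, 0, 0], [91.9, 0, 0, 0.7, 0, 0, 0], [91.9, 0, 0, 0.7, 0, 0, 0], [91.9, 0, 0, 0.7, 0, 0, 0], [91.9, 0, 0, 0.7, 0, 0, 0], [91.9, 0, 0, 0.6, 0, 0, 0], [91.9, 0, 0, 0.5, 0, 0, 0], [91.9, 0, 0, 0.3, 0, 0, 0], [91.9, 0, 0, 0.2, 0, 0, 0], [91.9, 0, 0, 0.1, 0, 0, 0], [91.9, 0, 0, 0, 0, 0, 0]]])

```text
time: 35.65
ee_pos: [560.3, -81.8, 66.5]
orientation: [-3.142, -0.0, 0.04]
force: [0.5, 0.9, 1.0]
grip_width: 92.2
grip_force: 0.0
```

>>> send_rows(increments=[[[60, 0, 0, 0.06, 0, 0, 0], [50, 0, 0, 0.02, 0, 0, 0], [50, 0, 0, 0, 0, 0, 0], [40, 0, 0, 0, 0, 0, 0], [40, 0, 0, 0, 0, 0, 0], [40, 0, 0, 0, 0, 0, 0], [0, 0, 0, 0, 0, 0, 0], [0, 0, 0, 0, 0, 0, 0], [0, 0, 0, 0, 0, 0, 0], [0, 0, 0, 0, 0, 0, 0], [0, 0, 0, 0, 0, 0, 0], [0, 0, 0, 0, 0, 0, 0]]])

```text
time: 36.85
ee_pos: [560.2, -81.8, 62.6]
orientation: [3.142, 0.0, 0.04]
force: [-0.0, -0.1, -0.3]
grip_width: 31.3
grip_force: 30.0
```

>>> send_rows(increments=[[[0, 0, 0, -0.1, 0, 0, 0], [0, 0, 0, -0.3, 0, 0, 0], [0, 0, 0, -0.5, 0, 0, 0], [0, 0, 0, -0.5, 0, 0, 0], [0, 0, -0.1, -0.4, 0, 0, 0], [0, 0, -0.3, -0.2, 0, 0, 0], [0, 0, -0.5, 0, 0, 0, 0], [0, 0, -0.6, 0, 0, 0, 0], [0, 0, -0.7, 0, 0, 0, 0], [0, 0, -0.7, 0, 0, 0, 0], [0, 0, -0.5, 0, 0, 0, 0], [0, 0, -0.3, 0, 0, 0, 0]]])

```text
time: 38.05
ee_pos: [551.9, 106.7, 162.9]
orientation: [-3.141, 0.0, 0.044]
force: [0.5, 1.1, -1.3]
grip_width: 31.1
grip_force: 30.0
```

>>> send_rows(increments=[[[0, 0, -0.1, 0, 0, 0, -0.5], [0, 0, 0, 0, 0, 0, -1], [0, 0, 0, 0, 0, 0, -1], [0, 0, 0, 0, 0, 0, -1], [0, 0, 0, 0, 0, 0, -1], [0, 0, 0, 0, 0, 0, -1], [0, 0, 0, 0, 0, 0, -1], [0, 0, 0, 0, 0, 0, -1], [0, 0, 0, 0, 0, 0, -1], [0, 0, 0, 0, 0, 0, -1], [0, 0, 0, 0, 0, 0, -1], [0, 0, 0, 0, 0, 0, -1]]])

```text
time: 39.25
ee_pos: [552.4, 107.6, 162.5]
orientation: [-3.141, 0.001, 1.248]
force: [-0.5, -0.6, -0.2]
grip_width: 31.1
grip_force: 30.0
```

>>> send_rows(increments=[[[0, 0, 0, 0, 0, 0, -1], [0, 0, 0, 0, 0, 0, -1], [0, 0, 0, 0, 0, 0, -1], [0, 0, 0, 0, 0, 0, -0.5], [0, 0, 0, 0, 0, 0, 0], [0, 0, 0, 0, 0, 0, 0]]])

```text
time: 39.85
ee_pos: [552.5, 107.7, 162.5]
orientation: [-3.141, 0.0, 1.609]
force: [-0.5, 0.5, -0.9]
grip_width: 31.6
grip_force: 30.0
```

>>> send_rows(increments=[[[0, 0, -0.1, 0, 0, 0, 0], [0, 0.04, -0.3, 0, 0, 0, 0], [0, 0.04, -0.5, 0, 0, 0, 0], [0, 0.04, -0.5, 0, 0, 0, 0], [0, 0, -0.5, 0, 0, 0, 0], [0, 0, -0.3, 0.1, 0, 0, 0], [0, 0, -0.15, 0.3, 0, 0, 0], [0, 0, -0.07, 0.3, 0, 0, 0], [0, 0, 0, 0.2, 0, 0, 0], [0, 0, 0, 0.1, 0, 0, 0], [0, 0, 0, 0, 0, 0, 0]]])

```text
time: 40.95
ee_pos: [431.4, 109.3, 112.2]
orientation: [-3.141, -0.0, 1.611]
force: [0.5, 0.4, -0.7]
grip_width: 31.1
grip_force: 30.0
```

```bash
python3 - <<'E'
from circ import *
print(ctrl.observe()['ee_pos'])
f=grab('side'); save(f,'side5.png',(270,110,390,240)); W=cloud(f)
for a,b in[(52,75),(75,98),(106,118)]:
    q=box(W,431,109,25,a,b); print(a,len(q),circ(q),q.min(0).round(1),q.max(0).round(1))
q=box(W,431,109,42,24,31); print('rim',q.min(0).round(1),q.max(0).round(1))
E
```

```text
[431.38068571 109.29433049 112.2061995 ]
52 146 (array([432.6, 108.5]), 16.0) [420.7 100.3  52.1] [450.1 126.2  75. ]
75 149 (array([431.2, 107.2]), 18.1) [406.3  98.8  75. ] [455.6 126.3  97.8]
106 106 (array([431.6, 109.8]), 16.4) [406.7 109.5 106.1] [455.8 124.9 117.8]
rim [400.5  79.6  24. ] [467.5 144.5  30.2]
```

View pics/side5.png

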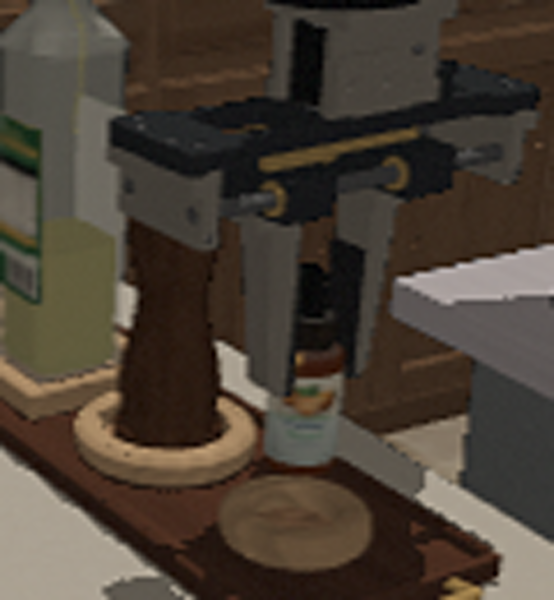

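Dropper upright over A, within about 1.5 mm of centre. Lowering.

>>> send_rows(increments=[[[0, -0.01, -0.02, 0.1, 0, 0, 0], [0, 0, 0, 0.15, 0, 0, 0], [0, 0, 0, 0.1, 0, 0, 0], [0, 0, 0, 0.06, 0, 0, 0], [0, 0, 0, 0.06, 0, 0, 0], [0, 0, 0, 0.06, 0, 0, 0], [0, 0, 0, 0.06, 0, 0, 0], [0, 0, 0, 0.04, 0, 0, 0], [0, 0, 0, 0.03, 0, 0, 0], [0, 0, 0, 0, 0, 0, 0], [0, 0, 0, 0, 0, 0, 0]]])

```text
time: 42.1
ee_pos: [430.5, 108.6, 79.6]
orientation: [3.142, -0.0, 1.611]
force: [0.1, 0.3, -0.7]
grip_width: 31.1
grip_force: 30.0
```

>>> send_rows(increments=[[[0, 0, 0, 0.02, 0, 0, 0], [0, 0, 0, 0.02, 0, 0, 0], [0, 0, 0, 0.01, 0, 0, 0], [0, 0, 0, 0, 0, 0, 0]]])

```text
time: 42.5
ee_pos: [430.6, 108.7, 77.5]
orientation: [3.141, 0.001, 1.611]
force: [-1.7, -0.6, 6.2]
grip_width: 31.1
grip_force: 30.0
```

Seated (6 N contact). Release and retreat upward, then left-up away from everything.

>>> send_rows(increments=[[[0, 0, 0, -0.01, 0, 0, 0], [36, 0, 0, 0, 0, 0, 0], [45, 0, 0, 0, 0, 0, 0], [60, 0, 0, 0, 0, 0, 0], [75, 0, 0, 0, 0, 0, 0], [91.9, 0, 0, 0, 0, 0, 0], [91.9, 0, 0, -0.2, 0, 0, 0], [91.9, 0, 0, -0.5, 0, 0, 0], [91.9, 0, 0, -0.7, 0, 0, 0], [91.9, 0, 0, -0.8, 0, 0, 0], [91.9, 0, 0, -0.8, 0, 0, 0], [91.9, 0, 0, -0.8, 0, 0, 0]]])

```text
time: 43.7
ee_pos: [430.0, 109.0, 269.6]
orientation: [-3.141, 0.0, 1.612]
force: [0.4, -0.5, 0.1]
grip_width: 92.1
grip_force: 0.0
```

>>> send_rows(increments=[[[91.9, 0.3, 0, -0.3, 0, 0, 0], [91.9, 0.6, 0, 0, 0, 0, 0], [91.9, 0.8, 0, 0, 0, 0, 0], [91.9, 0.8, 0, 0, 0, 0, 0], [91.9, 0.8, 0, 0, 0, 0, 0], [91.9, 0.5, 0, 0, 0, 0, 0], [91.9, 0.2, 0, 0, 0, 0, 0], [91.9, 0, 0, 0, 0, 0, 0], [91.9, 0, 0, 0, 0, 0, 0], [91.9, 0, 0, 0, 0, 0, 0]]])

```text
time: 44.7
ee_pos: [423.1, 306.7, 282.5]
orientation: [3.141, 0.001, 1.608]
force: [0.4, 0.8, 0.5]
grip_width: 91.9
grip_force: 0.0
```

```bash
python3 - <<'E'
from circ import *
s=ctrl.observe(); print(s['ee_pos'],np.abs(s['joint_vel']).max())
f=grab('side'); save(f,'side6.png',(200,80,400,280)); W=cloud(f)
for n,x,y,z in[('dropper',431,109,85),('mill',436,1,170),('bottle',440,-107,265),('shaker',444,-215,85)]:
    q=box(W,x,y,25,z,z+45); print(n,len(q),q[:,2].max().round(1),q.min(0).round(),q.max(0).round())
g=grab('top'); save(g,'top6.png',(150,120,350,270)); T=cloud(g); p=T.reshape(-1,3)
for nm,(x0,x1,y0,y1) in dict(timer=(540,720,-20,100),mug=(540,720,-280,-130)).items():
    q=p[(p[:,0]>x0)&(p[:,0]<x1)&(p[:,1]>y0)&(p[:,1]<y1)&(p[:,2]>25)&(p[:,2]<120)]; print(nm,q.min(0).round(),q.max(0).round())
E
```

```text
[423.06226074 306.74821771 282.54216238] 0.006319023418289698
dropper 124 117.2 [421. 100.  85.] [444. 120. 117.]
mill 76 186.5 [425.  -9. 170.] [454.  17. 187.]
bottle 143 284.8 [ 428. -121.  265.] [460. -86. 285.]
shaker 91 105.7 [ 432. -220.   85.] [ 460. -196.  106.]
timer [627.  -4.  26.] [684.  57.  61.]
mug [ 596. -268.   26.] [ 708. -189.  106.]
```

View pics/side6.png

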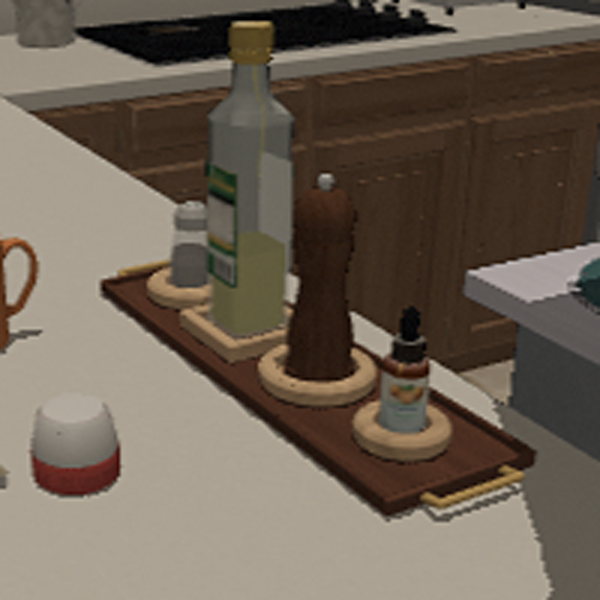

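View pics/top6.png

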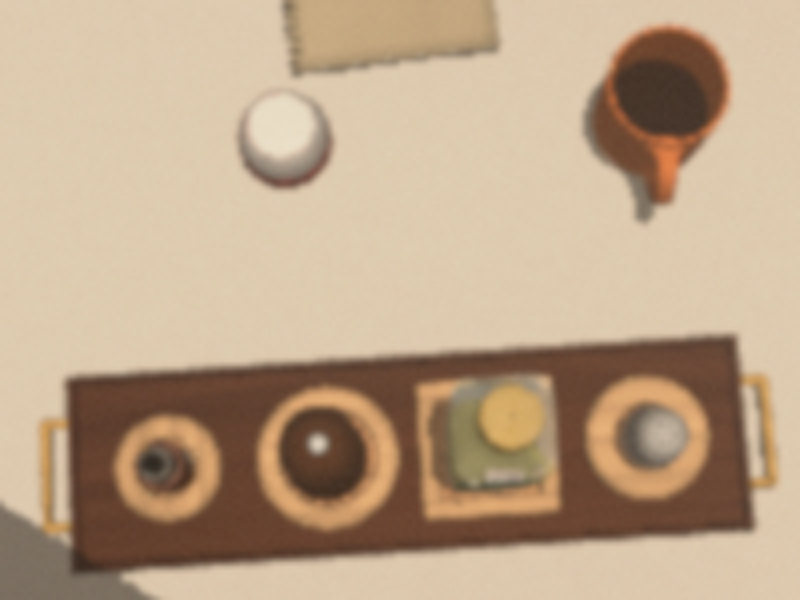

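All four stand upright in their own seats, with tops at 117, 186, 285 and 106 mm as expected for fully seated. The mug and timer haven't moved and the arm is clear.

```bash
python3 -c "from cell import ctrl; print(ctrl.job_done())"
```

```text
the job is handed in; nothing more can be done
None
```

Job handed in at about 45 s: the oil bottle, pepper mill, salt shaker and dropper each stand upright, fully down in their own coasters, and the mug and kitchen timer have not moved.

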